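# Nest the clinic's steel basin set

## Task

The stainless basin set is scattered on the clinic's lab bench: the wide basin stands in the open, the middle-sized bowl and the tall small cup are tucked under the front edge of the bench shelf. Nest the set for putting away, working from the largest down: first set the bowl in the basin, then the cup in the bowl, each upright, sitting flat on the floor of the one around it, and put down rather than dropped. Leave the basin where it stands and do not disturb the other things on the bench.

Things in the scene. Friction and masses are not known exactly. Their poses are not given: they have to be found in the camera images.
- basin: Largest vessel: round steel basin in the open, upright, 180 mm across, 55 mm high. Flat inner floor 3 mm above its underside, 48 mm in radius; the side flares to a rolled rim, a vertical hoop 12 mm tall, 80 mm inner and 90 mm outer radius. 0.4 kg, loose. Origin at the centre of its underside, z up.
- bowl: Middle vessel: round steel bowl, 100 mm across, 44 mm high, upright under the shelf's front edge. Foot radius 34; inner floor 3 mm above the underside, radius 32; side flares to 14 mm height, vertical above (inner radius 42, outer 44.5). Rolled rim from 30 to 44 mm height: hoop of inner radius 42, outer 50, so 8 mm thick to pinch. 0.17 kg, loose. Origin at the centre of its underside, z up.
- cup: Smallest vessel: straight steel cup, 54 mm in diameter all the way up, 68 mm high, wall 2.8 mm, floor 3 mm thick, upright under the shelf's front edge. Can be gripped across its 54 mm; in the bowl its rim stands 27 mm above the bowl's. 0.09 kg, loose. Origin at the centre of its underside, z up.
- bench_shelf: Fixed shelf on the bench, stock on it up to 0.36 m high. Origin on the bench below the board's middle; x points from its open front (robot side) to its back, y along the board. Board x -100 to +100, y -280 to +280 mm, underside 235 mm up; uprights with feet at x +85, y +-220 mm (feet from x +5 mm on), with arms beneath the board there, down to 214 mm.
- shelf_front (a point): Middle of the board's front lower edge, 235 mm above the bench; axes as the shelf's. The bowl and cup stand 25 to 40 mm inside this edge, at y about -105 and +105 mm, either way round. An upright gripper strikes the board; one leaning back about 30 to 40 degrees towards the front reaches in beneath it.
- jar: Bystander: white specimen pot with an ochre lid, 52 mm across, 64 mm high, under the shelf behind and between the bowl and the cup. Loose. Origin at the centre of its underside, z up.
- dropper: Bystander: amber dropper bottle, 38 mm across, 97 mm high. Loose. Origin at the centre of its underside, z up.
- petri_stack: Bystander: stack of three clear petri dishes, 58 mm across, 37 mm high. Loose. Origin at the centre of its underside, z up.
- slide_box: Bystander: grey-beige slide box 100 by 85 by 32 mm. Loose. Origin at the centre of its underside, z up.
- instrument_tray: Bystander: steel tray 110 by 220 by 24 mm with forceps in it. Loose. Origin at the centre of its underside, z up.
- marker: Bystander: marker pen 105 mm long, 15 mm thick, lying along its x axis. Loose. Origin at the centre of its underside, z up.
Mind the look-alikes: they are no part of the job. Leave any green or purple look-alike of the bowl alone.

How it is judged (in metres and radians):
On the way, in this order (a step that is already met when the one before it is completed fails the run):
1. the bowl sits flat and upright on the basin's floor and is let go (horizontal distance between bowl and basin below 0.018 m and z of bowl in the frame of basin between 0.0005 and 0.006 m and angle between bowl's own z axis and vertical below 0.1 rad and contact force between the fingers and bowl below 0.1 N), for 0.2 s.
2. the cup sits flat and upright on the floor of the nested bowl and is let go (horizontal distance between bowl and basin below 0.018 m and z of bowl in the frame of basin between 0.0005 and 0.006 m and angle between each of bowl, cup's own z axis and vertical below 0.1 rad and horizontal distance between cup and bowl below 0.009 m and z of cup in the frame of bowl between 0.0005 and 0.006 m and contact force between the fingers and cup below 0.1 N), for 0.2 s.
At the end, for the whole second after the job is handed in: Bowl upright (0.1 rad) on the basin's floor (undersides 0.5 to 6 mm apart, centres within 18 mm); cup upright on the bowl's floor likewise (centres within 9 mm); basin upright and within 30 mm of its start; all at rest and let go (horizontal distance between bowl and basin below 0.018 m and z of bowl in the frame of basin between 0.0005 and 0.006 m and angle between each of bowl, cup, basin's own z axis and vertical below 0.1 rad and horizontal distance between cup and bowl below 0.009 m and z of cup in the frame of bowl between 0.0005 and 0.006 m and distance of basin from where it was at the start of the episode below 0.03 m and linear speed of each of basin, bowl, cup below 0.02 m/s); the robot touches nothing.
It fails at once if the basin is shifted by more than 30 mm (distance of basin from where it was at the start of the episode above 0.03 m).
It fails at once if the bowl is dropped (falls faster than 0.6 m/s with no finger on it) (linear speed of bowl above 0.6 m/s and contact force between the fingers and bowl below 0.1 N).
It fails at once if the cup is dropped (falls faster than 0.6 m/s with no finger on it) (linear speed of cup above 0.6 m/s and contact force between the fingers and cup below 0.1 N).
It fails at once if another thing on the bench is shifted by more than 30 mm or knocked over (distance of any of jar, dropper, petri_stack, slide_box, instrument_tray, marker from where it was at the start of the episode above 0.03 m or angle between any of jar, dropper, petri_stack's own z axis and vertical above 0.5 rad).
It also fails if it takes over 64 s, if anything falls off the work surface, if the arm or the gripper's body presses on something with over 40 N, if the wrist force passes 120 N, or if a joint passes its speed limit or range.

## Robot

A 6-joint arm with a two-finger parallel gripper is mounted at the origin on the work surface. World frame = base frame: x ahead of the robot, y to its left, z up, the work surface at z = 0. Lengths are in m, angles in degrees, forces in N, time in s.
With the tool pointing down it reaches from about 0.4 to 0.825 m from the base axis. Payload 7 kg.
Tool frame: the origin (TCP) lies midway between the tips of the shut fingers; the grasp point (between the pads) lies 19 mm behind it; z points along the fingers, y is the line along which they close (so a half turn about z gives the same grasp; the last joint's range is limited). The gripper opens to 88 mm and grips with 3 to 60 N. Pads are 19 mm wide; open, the fingers measure 130 mm over their backs; the gripper's body (78 mm by 193 mm) begins 47 mm behind the grasp point.
Start: joints at [-48.81, 20.546, 0.682, 0, -70.136, -16.507], TCP at [0.282, -0.613, 0.227] pointing down, gripper open.
Joint ranges: [-176.03, 176.03], [-82.01, 121.73], [-58.28, 71.71], [-173.87, 95.51], [-174.79, -0.11], [-173.66, 173.66]. Speed limits (degrees/s): [136.94, 136.94, 172.46, 180, 180, 180].

## Interface

Orientations are given as [roll, pitch, yaw] about the fixed x, y, z axes, in that order (R = Rz(yaw) Ry(pitch) Rx(roll)).
In Python, from plant import telemetry, viewer, workorder gives the robot as it stands. The module is installed in compiled form; this text tells all that it offers.
- The arm moves only by the tool carry_out, never from a script. Its argument "rows" is a list of rows, each a list of 6 numbers: the shift along the tool's x, y, z in m, then the turn, a rotation vector about the tool's x, y, z in rad. In form: [[tx, ty, tz, ax, ay, az], ...]. A call has 1 to 8 rows; each row is the pose to reach, as a shift and turn from the pose commanded when the call began, along the tool's axes at that moment; what a row does not reach only later rows make up. A row lasts 1/8 s, in which the tool goes at most 62.5 mm and 10.7 degrees, less where a joint would pass 70% of its speed; a pose out of reach is approached as far as the arm can. A call with a gripper value outside its range is refused whole. "grip" is the gripper's target within -1 to 1 (fully open at 1, half-way at 0, shut at -1), set as the call begins (left out, the last holds). The fingers move at their own pace and stop on an object; the grip force is fixed at half the most. Time passes only in rows, so rows that repeat a pose let the fingers close. It gives the time, the measured TCP pose, the force, the opening and the grip force at its end, in the units of the state.
- telemetry.get_obs(): the state, without advancing time (a new reading comes with each control period).
- viewer.snapshot(name): name is "scene" or "top" or "wrist"; returns the picture (420x560x3 uint8, red, green, blue); there is no depth.
- viewer.camera_info(name): a dict with "intrinsics" (3x3 intrinsics, pixels), "k1" (the pictures are not rectified: a ray, as slopes to the right and down, at radius r is drawn at 1 + k1 r^2 times it, then the intrinsics apply), "extrinsics" (4x4, takes a point from camera to world coordinates); the wrist camera has in their place "tool_from_camera" (4x4, takes a point from camera to tool coordinates, whose origin is the TCP and whose axes are the flange's). Camera axes: x right, y down, z forward; pixel columns grow to the right and rows downward; lengths in m; the calibration is good to about 2 mm. A picture is of the moment at which its call begins: read the wrist's pose just before it. camera_info takes no time and is no camera call.
- workorder.close_job(): hands the job in; it is judged then, once.
The state is a dict: "clock": time; "joint_pos": joint angles; "qvel": joint speeds; "tau": joint torques, N m; "tool_pos": TCP position; "orientation": TCP orientation; "force": force on the tool from outside, world axes, zero at the start; "moment": the same for the moment, N m; "opening": finger opening in m; "gripper_force": force on a finger pad.
Only numpy, scipy, OpenCV 4.12 (cv2) and the standard library are available. Lean on these libraries where they do the work, as an engineer would, in place of code of your own. Each camera call takes 0.05 s, during which the arm holds its last target. There are 200 camera calls.

## Working session

There is one attempt and no reset: what is moved stays moved. The work goes in short steps, Python scripts to look and compute and a tool call to move; the robot and the scene stay as the last step left them, time stands still between calls to the robot, and variables do not carry over. Pictures are saved under pics/ and viewed, at most 11 in all, crops included, and the job is handed in when it is done.

Besides the shell and the picture viewer there is one more tool, called after "Emit:" as name(argument=value, ...), one argument or row to a line, values as JSON. carry_out: Moves the arm, as the interface text tells. Its arguments: {"type":"object","properties":{"rows":{"type":"array"},"grip":{"type":"number"}},"required":["rows"]}

```bash
mkdir -p pics; python3 - <<'E'
from plant import telemetry, viewer
import cv2,numpy as np
print(telemetry.get_obs())
for n in ("scene","top","wrist"):
    im=viewer.snapshot(n); cv2.imwrite(f"pics/{n}0.png",im[:,:,::-1]); 
    c=viewer.camera_info(n); print(n,{k:np.round(v,4).tolist() for k,v in c.items() if not isinstance(v,str)})
a=[cv2.imread(f"pics/{n}0.png") for n in("scene","top")]
E
```

```text
{'clock': 0.0, 'joint_pos': array([-4.88116509e+01,  2.05904131e+01,  6.32539139e-01, -1.86322407e-02,
       -7.01352017e+01, -1.65067311e+01]), 'qvel': array([ 0.05886307,  0.04431366,  0.15548905, -0.05226079, -0.06712739,
       -0.0913174 ]), 'tau': array([ 1.63132168e-03, -5.82705295e+01,  2.93052936e+01,  6.99711442e+00,
        6.68093868e-03, -1.82067188e-04]), 'tool_pos': array([ 0.28162121, -0.61290167,  0.22562952]), 'orientation': array([ 1.79905783e+02, -9.65418945e-03, -1.55324719e+02]), 'force': array([-0.21699926, -0.33250305, -0.39874047]), 'moment': array([-0.00560876, -0.04788754,  0.01201157]), 'gripper_force': 0.0, 'opening': 0.0879979560618608}
scene {'intrinsics': [[454.8859, 0.0, 276.4128], [0.0, 454.8859, 213.4275], [0.0, 0.0, 1.0]], 'k1': -0.1105, 'extrinsics': [[0.3414, 0.6195, -0.7069, 1.3484], [0.9397, -0.2419, 0.2419, -0.3157], [-0.0211, -0.7468, -0.6647, 0.879], [0.0, 0.0, 0.0, 1.0]]}
top {'intrinsics': [[449.2609, 0.0, 280.0898], [0.0, 449.2609, 204.8849], [0.0, 0.0, 1.0]], 'k1': -0.0792, 'extrinsics': [[0.0509, -0.9766, 0.2091, 0.3425], [-0.9987, -0.0505, 0.0069, -0.0371], [0.0038, -0.2092, -0.9779, 1.2362], [0.0, 0.0, 0.0, 1.0]]}
wrist {'intrinsics': [[371.0926, 0.0, 284.3526], [0.0, 371.0926, 208.5439], [0.0, 0.0, 1.0]], 'k1': 0.0318, 'tool_from_camera': [[-0.0005, -0.9653, -0.261, 0.0692], [1.0, -0.0006, 0.0001, -0.0001], [-0.0002, -0.261, 0.9653, -0.1568], [0.0, 0.0, 0.0, 1.0]]}
```

View pics/scene0.png

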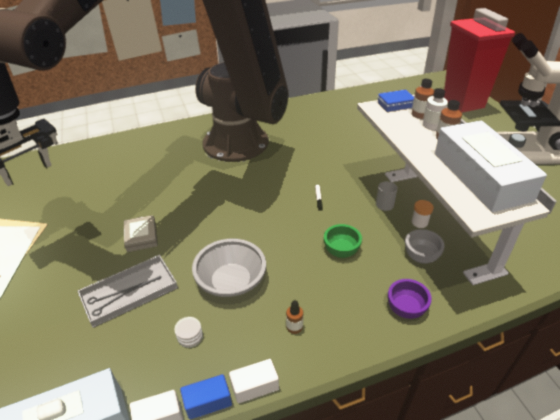

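View pics/top0.png

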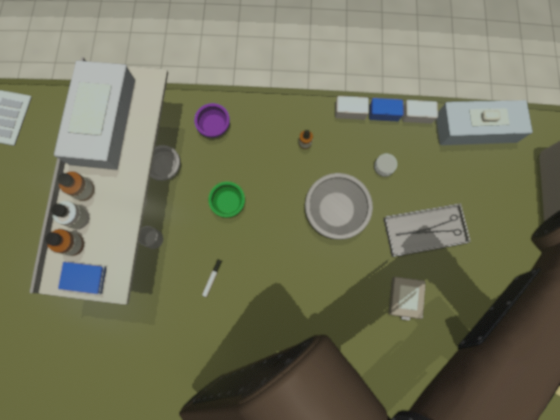

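The candidates are as follows.
- **Bowl:** the grey one at scene (424,247) / top (162,163) matches. The green at scene (343,241) and the purple at (410,298) are look-alikes.
- **Basin:** scene (230,270) / top (338,207).
- **Cup:** the grey one at scene (387,195) / top (149,237). The pot at (423,213) is the jar.

I'll take one close crop to check the bowl and cup.

```bash
cat > h.py <<'E'
import numpy as np, cv2
from scipy.spatial.transform import Rotation as R
from plant import telemetry, viewer
def slopes(c,uv):
    K=c["intrinsics"]; d=np.array([(uv[0]-K[0,2])/K[0,0],(uv[1]-K[1,2])/K[1,1]]); s=d.copy()
    for _ in range(20): s=d/(1+c["k1"]*(s@s))
    return np.append(s,1)
def ext(n,obs=None):
    c=viewer.camera_info(n)
    if n!="wrist": return c,np.array(c["extrinsics"])
    o=obs or telemetry.get_obs(); T=np.eye(4); T[:3,:3]=R.from_euler('xyz',o["orientation"],degrees=True).as_matrix(); T[:3,3]=o["tool_pos"]
    return c,T@np.array(c["tool_from_camera"])
def ray(n,uv,obs=None):
    c,E=ext(n,obs); return E[:3,3],E[:3,:3]@slopes(c,np.array(uv,float))
def onz(n,uv,z,obs=None):
    p,d=ray(n,uv,obs); return p+d*(z-p[2])/d[2]
def proj(n,P,obs=None):
    c,E=ext(n,obs); q=np.linalg.inv(E)@np.append(P,1); s=q[:2]/q[2]; s=s*(1+c["k1"]*(s@s))
    K=c["intrinsics"]; return s*np.array([K[0,0],K[1,1]])+K[:2,2]
def rows(P,rpy):
    """shift, rotvec from present measured pose to target TCP pose"""
    o=telemetry.get_obs(); M=R.from_euler('xyz',o["orientation"],degrees=True)
    return M.inv().apply(np.array(P)-o["tool_pos"]),(M.inv()*R.from_euler('xyz',rpy,degrees=True)).as_rotvec()
def circ(n,pts,z,obs=None):
    """fit a circle to pixel points cast on plane z"""
    X=np.array([onz(n,p,z,obs)[:2] for p in pts]); A=np.c_[2*X,np.ones(len(X))]
    s=np.linalg.lstsq(A,(X**2).sum(1),rcond=None)[0]; return s[:2],np.sqrt(s[2]+s[:2]@s[:2])
E
python3 - <<'E'
from h import *
im=cv2.imread("pics/scene0.png"); cv2.imwrite("pics/crop1.png",cv2.resize(im[160:285,355:480],(600,600),interpolation=cv2.INTER_CUBIC))
print("basin top",onz("top",(339,206),.055),"scene",onz("scene",(230,266),.055))
print("bowl",onz("scene",(425,244),.044),onz("top",(163,163),.044)); print("cup",onz("scene",(388,186),.068),onz("top",(149,236),.068))
for p in((167,70),(128,302)): print("front top edge",onz("top",p,.25))
for p in((360,100),(512,221)): print("front low edge scene",onz("scene",p,.235))
print("jar",onz("scene",(424,208),.064),"dropper",onz("scene",(294,327),.0),"green",onz("scene",(343,237),.044),"marker",onz("top",(212,278),.01),"purple",onz("top",(212,121),.044))
g=[("tray",(427,230),.02),("petri",(386,164),.037),("slide",(408,298),.03),("dropper",(306,137),.09)]
for a,p,z in g: print(a,onz("top",p,z))
# basin circle by mask on the outer contour
t=cv2.imread("pics/top0.png"); hsv=cv2.cvtColor(t,cv2.COLOR_BGR2HSV); m=((hsv[...,1]<70)&(hsv[...,2]>70)).astype(np.uint8)
m[:150]=0;m[250:]=0;m[:,:295]=0;m[:,378:]=0
c=max(cv2.findContours(m,0,1)[0],key=cv2.contourArea)[:,0]
h=cv2.convexHull(c)[:,0]; print("basin fit",circ("top",h,.05),h.min(0),h.max(0))
E
```

```text
basin top [ 0.60021239 -0.18728338  0.055     ] scene [ 0.61139957 -0.1862629   0.055     ]
bowl [0.71075673 0.30399109 0.044     ] [0.6996611 0.3028979 0.044    ]
cup [0.49122205 0.31885403 0.068     ] [0.49067188 0.31201322 0.068     ]
front top edge [0.87376044 0.2612265  0.25      ]
front top edge [0.3210844  0.28853008 0.25      ]
front low edge scene [0.27642023 0.3242623  0.235     ]
front low edge scene [0.86822198 0.37632337 0.235     ]
jar [0.60767014 0.36483918 0.064     ] dropper [ 0.79444587 -0.09155925  0.        ] green [0.61035576 0.1181953  0.044     ] marker [0.39311906 0.14529836 0.01      ] purple [0.83063105 0.17675125 0.044     ]
tray [ 0.55266739 -0.43752096  0.02      ]
petri [ 0.73122539 -0.31891795  0.037     ]
slide [ 0.36528414 -0.38087768  0.03      ]
dropper [ 0.77859124 -0.08936968  0.09      ]
basin fit (array([ 0.60316226, -0.18647559]), np.float64(0.09349678849410864)) [304 172] [373 239]
```

View pics/crop1.png

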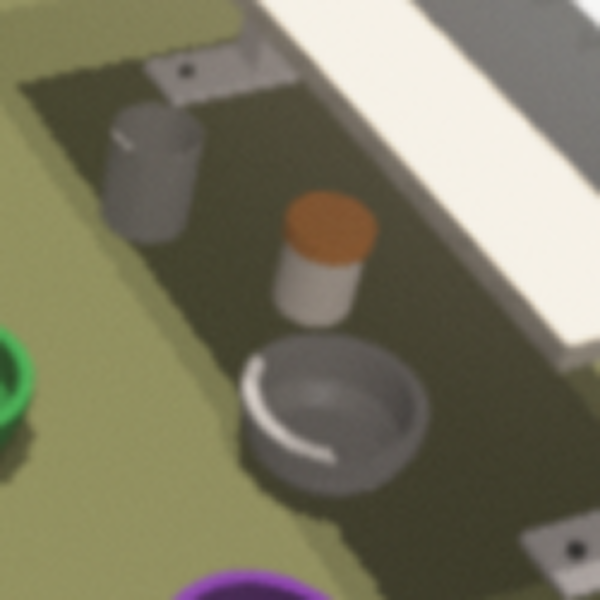

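Scene and top views agree to about 1 cm:
- Bowl at (.705,.303), 105 mm to the −y side of the shelf middle.
- Cup at (.491,.314), on the +y side.
- Basin at (.605,-.187).
- Shelf front edge at y of about .275.

I'll go to a 35° leaned viewpoint in front of the shelf.

```bash
cat >> h.py <<'E'
def lean(a=35):
    s,c=np.sin(np.radians(a)),np.cos(np.radians(a))
    return R.from_matrix(np.array([[0,-c,-s],[-1,0,0],[0,s,-c]]).T).as_euler('xyz',degrees=True)
E
python3 - <<'E'
from h import *
np.set_printoptions(suppress=True,precision=4)
print(lean(),rows((.60,.18,.21),lean()))
E
```

```text
[180.  35. -90.] (array([-0.6203,  0.5877,  0.0165]), array([-0.3466, -0.5418, -1.1032]))
```

Emit:
carry_out(
  rows=[
    [-0.62,0.588,0.0165,-0.347,-0.542,-1.103],
    [-0.62,0.588,0.0165,-0.347,-0.542,-1.103],
    [-0.62,0.588,0.0165,-0.347,-0.542,-1.103],
    [-0.62,0.588,0.0165,-0.347,-0.542,-1.103],
    [-0.62,0.588,0.0165,-0.347,-0.542,-1.103],
    [-0.62,0.588,0.0165,-0.347,-0.542,-1.103],
    [-0.62,0.588,0.0165,-0.347,-0.542,-1.103],
    [-0.62,0.588,0.0165,-0.347,-0.542,-1.103],
  ],
  grip=1,
)

```text
clock: 1.15
tool_pos: [0.4685, -0.1479, 0.2154]
orientation: [179.9, 35.1, -90.0]
force: [0.6, 0.1, 0.7]
opening: 0.088
gripper_force: 0.0
```

```bash
python3 - <<'E'
from h import *
np.set_printoptions(suppress=True,precision=4)
o=telemetry.get_obs();print(o["clock"],o["tool_pos"],o["orientation"],o["joint_pos"],rows((.60,.18,.21),lean()))
E
```

```text
1.15 [ 0.4685 -0.1479  0.2154] [179.878   35.0834 -90.0314] [-22.055   16.3369  -3.1932 -32.2275 -86.068   28.8479] (array([-0.2653, -0.1317,  0.1926]), array([ 0.0018,  0.0015, -0.0004]))
```

Emit:
carry_out(
  rows=[
    [-0.265,-0.132,0.193,0,0,0],
    [-0.265,-0.132,0.193,0,0,0],
    [-0.265,-0.132,0.193,0,0,0],
    [-0.265,-0.132,0.193,0,0,0],
    [-0.265,-0.132,0.193,0,0,0],
    [-0.265,-0.132,0.193,0,0,0],
    [-0.265,-0.132,0.193,0,0,0],
    [-0.265,-0.132,0.193,0,0,0],
  ],
)

```text
clock: 2.15
tool_pos: [0.5994, 0.1784, 0.2102]
orientation: [180.0, 34.9, -90.0]
force: [1.0, -0.2, 0.3]
opening: 0.0874
gripper_force: 0.0
```

```bash
python3 - <<'E'
from h import *
import pickle
o=telemetry.get_obs(); im=viewer.snapshot("wrist"); cv2.imwrite("pics/w1.png",im[:,:,::-1]); pickle.dump(o,open("w1.pkl","wb"))
print(o["clock"],o["tool_pos"],o["orientation"])
for n,P in(("bowl",(.705,.303,.044)),("cup",(.491,.314,.068))): print(n,proj("wrist",P,o))
E
```

```text
2.15 [0.59935519 0.17840677 0.21019494] [179.97121753  34.93369867 -89.97327513]
bowl [179.50319638 188.26728524]
cup [395.60956719 213.76166279]
```

View pics/w1.png

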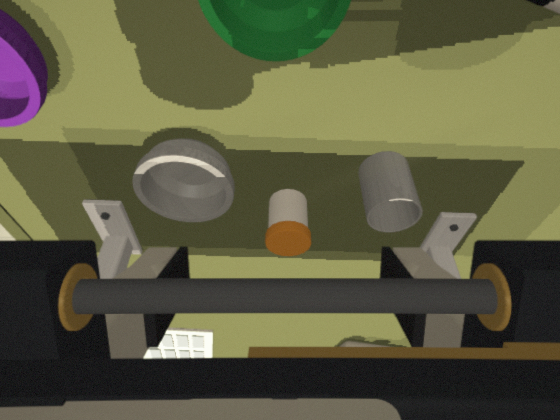

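The wrist view (image upside down) shows the bowl rim around (185,188), the cup rim around (393,214), the jar lid at (288,238), and the green and purple look-alikes towards the top. I'll fit the rims.

```bash
python3 - <<'E'
from h import *
import pickle
np.set_printoptions(suppress=True,precision=4)
o=pickle.load(open("w1.pkl","rb")); t=cv2.imread("pics/w1.png"); hsv=cv2.cvtColor(t,cv2.COLOR_BGR2HSV)
from scipy.optimize import least_squares
for n,(x0,y0,x1,y1),z,r,ym in(("bowl",(125,130,243,232),.044,.05,185),("cup",(350,140,428,238),.068,.027,212)):
    m=np.zeros(t.shape[:2],np.uint8); m[y0:y1,x0:x1]=(hsv[y0:y1,x0:x1,1]<60)
    m=cv2.morphologyEx(m,cv2.MORPH_OPEN,np.ones((3,3)))
    c=max(cv2.findContours(m,0,1)[0],key=cv2.contourArea)[:,0]; h=cv2.convexHull(c)[:,0]; 
    print(n,h.min(0),h.max(0)); L=c[c[:,1]>ym]
    print(" free fit",circ("wrist",L,z,o))
    X=np.array([onz("wrist",p,z,o)[:2] for p in L]); s=least_squares(lambda q:np.hypot(*(X-q).T)-r,X.mean(0)-[0,.02],loss="soft_l1",f_scale=.001); print(" fixed r",s.x,np.sqrt(np.mean(s.fun**2)))
E
```

```text
bowl [132 138] [234 221]
 free fit (array([0.7016, 0.3071]), np.float64(0.04973457703196907))
 fixed r [0.7017 0.3068] 0.0006049697270302856
cup [359 151] [422 232]
 free fit (array([0.4923, 0.3165]), np.float64(0.026789525001315442))
 fixed r [0.4923 0.3162] 0.0005682790910587588
```

Both rims fit to 0.6 mm with the right radii: bowl (.702,.307), cup (.492,.316). Next I pinch the bowl's +x rim.

```bash
python3 - <<'E'
from h import *
np.set_printoptions(suppress=True,precision=4)
tz=np.array([0,.5736,-.8192]); f=np.array([.7477,.311,.033])
print(rows(f-.12*tz,lean()), rows(f,lean()))
E
```

```text
(array([-0.0074, -0.1482,  0.1016]), array([ 0.    , -0.0011, -0.0002])) (array([-0.0076, -0.1482,  0.2216]), array([ 0.    , -0.0011, -0.0002]))
```

Emit:
carry_out(
  rows=[
    [-0.0075,-0.06,0.0,0,0,0],
    [-0.0075,-0.12,0.02,0,0,0],
    [-0.0075,-0.148,0.05,0,0,0],
    [-0.0075,-0.148,0.1,0,0,0],
    [-0.0075,-0.148,0.1,0,0,0],
    [-0.0075,-0.148,0.1,0,0,0],
    [-0.0075,-0.148,0.1,0,0,0],
  ],
  grip=-0.18,
)

```text
clock: 3.08
tool_pos: [0.7487, 0.2407, 0.1351]
orientation: [-179.8, 35.0, -89.9]
force: [0.4, 0.5, 1.7]
opening: 0.036
gripper_force: 0.0
```

```bash
python3 - <<'E'
from h import *
np.set_printoptions(suppress=True,precision=4)
tz=np.array([0,.5736,-.8192]); f=np.array([.7477,.311,.033]);o=telemetry.get_obs()
print(o["joint_pos"],o["opening"],rows(f,lean()))
cv2.imwrite("pics/w2.png",viewer.snapshot("wrist")[:,:,::-1])
E
```

```text
[ 13.6325  33.2016  14.6666 -37.1934 -66.9515  -0.0031] 0.03595768995500759 (array([0.001 , 0.0014, 0.1239]), array([-0.0032, -0.0005,  0.0009]))
```

View pics/w2.png

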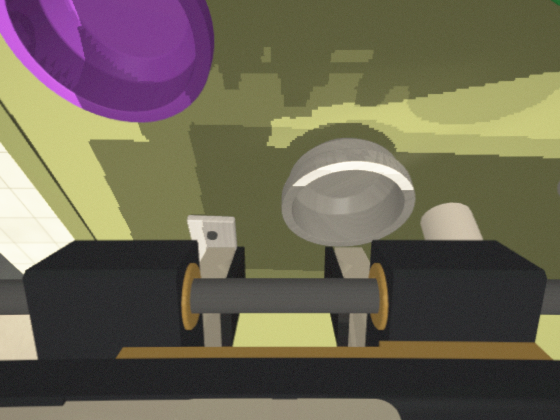

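The view shows the bowl's left rim at column ~283–290, midway between the fingertips (240 and 330), so I advance.

Emit:
carry_out(
  rows=[
    [0.001,0.001,0.03,0,0,0],
    [0.001,0.001,0.06,0,0,0],
    [0.001,0.001,0.085,0,0,0],
    [0.001,0.001,0.1,0,0,0],
    [0.001,0.001,0.11,0,0,0],
    [0.001,0.001,0.117,0,0,0],
    [0.001,0.001,0.123,0,0,0],
    [0.001,0.001,0.123,0,0,0],
  ],
)

```text
clock: 4.12
tool_pos: [0.7468, 0.3117, 0.0315]
orientation: [-180.0, 35.0, -90.0]
force: [0.1, 0.1, 0.3]
opening: 0.0359
gripper_force: 0.0
```

Emit:
carry_out(
  rows=[
    [0,0,0.0,0,0,0],
    [0,0,0.0,0,0,0],
    [0,0,0.0,0,0,0],
    [0,0,0.0,0,0,0],
    [0,0,0.0,0,0,0],
    [0,0,0.0,0,0,0],
  ],
  grip=-1,
)

```text
clock: 4.88
tool_pos: [0.747, 0.3115, 0.0318]
orientation: [-179.9, 35.0, -90.0]
force: [0.3, -0.7, 0.7]
opening: 0.0087
gripper_force: 31.2
```

Pinched: 8.7 mm opening, 31 N. Backing out along the tool axis.

Emit:
carry_out(
  rows=[
    [0,0,-0.008,0,0,0],
    [0,0,-0.025,0,0,0],
    [0,0,-0.05,0,0,0],
    [0,0,-0.075,0,0,0],
    [0,0,-0.1,0,0,0],
    [0,0,-0.12,0,0,0],
    [0,0,-0.13,0,0,0],
    [0,0,-0.13,0,0,0],
  ],
)

```text
clock: 5.88
tool_pos: [0.7471, 0.2368, 0.1389]
orientation: [-179.9, 35.0, -90.0]
force: [-0.6, -1.0, -1.7]
opening: 0.0089
gripper_force: 30.8
```

```bash
python3 - <<'E'
from h import *
o=telemetry.get_obs(); print(o["tool_pos"],o["opening"]); print(proj("wrist",np.array(o["tool_pos"])+[-.0453,-.0045,.0122],o))
t=cv2.imread("pics/top0.png"); 
cv2.imwrite("pics/w3.png",viewer.snapshot("wrist")[:,:,::-1])
E
```

```text
[0.74707136 0.23678086 0.13887371] 0.008920495894114954
[392.98868363 287.70864578]
```

View pics/w3.png

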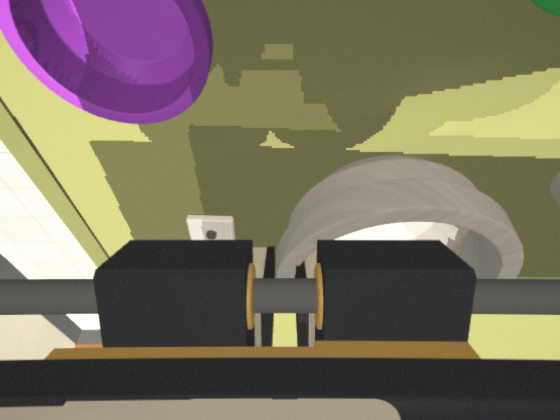

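The bowl is held by its rim and clear of everything. I'll refine the basin from the scene picture and compute the carry.

```bash
python3 - <<'E'
from h import *
np.set_printoptions(suppress=True,precision=4)
from scipy.optimize import least_squares
for n,(x0,y0,x1,y1),sel in(("scene",(185,230,275,308),lambda c:c[:,1]<262),("top",(300,168,378,245),lambda c:c[:,1]>0)):
    t=cv2.imread(f"pics/{n}0.png"); hsv=cv2.cvtColor(t,cv2.COLOR_BGR2HSV); m=np.zeros(t.shape[:2],np.uint8); m[y0:y1,x0:x1]=hsv[y0:y1,x0:x1,1]<50
    m=cv2.morphologyEx(m,cv2.MORPH_OPEN,np.ones((3,3))); c=max(cv2.findContours(m,0,1)[0],key=cv2.contourArea)[:,0]
    print(n,c.min(0),c.max(0)); L=cv2.convexHull(c)[:,0]; L=L[sel(L)]
    X=np.array([onz(n,p,.055)[:2] for p in L]); s=least_squares(lambda q:np.hypot(*(X-q).T)-.09,X.mean(0),loss="soft_l1",f_scale=.001); print(s.x,np.sqrt(np.mean(s.fun**2)),circ(n,L,.055))
o=telemetry.get_obs()
for d in((-.05,0,0),(0,-.05,0)): print(proj("wrist",np.array(o["tool_pos"])+[-.0453,-.0045,.0122]+np.array(d),o))
print(rows((.597+.045,-.187+.0045,.14),lean()))
E
```

```text
scene [192 238] [265 296]
[ 0.6038 -0.1878] 0.00027733970479664247 (array([ 0.6038, -0.1878]), np.float64(0.0900310621506753))
top [305 173] [372 239]
[ 0.6019 -0.1859] 0.0014890853287104337 (array([ 0.6019, -0.1857]), np.float64(0.09142056839104691))
[512.5306 288.2422]
[427.6563 213.469 ]
(array([ 0.3428,  0.1046, -0.2423]), array([-0.    , -0.0004, -0.0001]))
```

Emit:
carry_out(
  rows=[
    [0.02,0.006,-0.014,0,0,0],
    [0.06,0.019,-0.042,0,0,0],
    [0.103,0.032,-0.073,0,0,0],
    [0.146,0.046,-0.103,0,0,0],
    [0.189,0.059,-0.133,0,0,0],
    [0.231,0.072,-0.163,0,0,0],
    [0.274,0.086,-0.193,0,0,0],
    [0.309,0.096,-0.218,0,0,0],
  ],
)

```text
clock: 6.92
tool_pos: [0.6495, -0.1432, 0.1388]
orientation: [179.9, 35.0, -90.1]
force: [1.7, -0.0, -0.4]
opening: 0.0088
gripper_force: 30.8
```

Emit:
carry_out(
  rows=[
    [0.02,0.006,-0.014,0,0,0],
    [0.032,0.01,-0.023,0,0,0],
    [0.034,0.011,-0.024,0,0,0],
    [0.034,0.011,-0.024,0,0,0],
  ],
)

```text
clock: 7.42
tool_pos: [0.64, -0.1815, 0.1399]
orientation: [-180.0, 35.0, -89.9]
force: [-0.3, 0.4, -1.3]
opening: 0.0089
gripper_force: 30.8
```

```bash
python3 - <<'E'
from h import *
np.set_printoptions(suppress=True,precision=4)
o=telemetry.get_obs(); print(o["tool_pos"],o["orientation"],o["opening"],o["force"],rows((.640,-.1825,.05),lean()))
for n in("scene","top"): cv2.imwrite(f"pics/{n}1.png",viewer.snapshot(n)[:,:,::-1])
a=cv2.imread("pics/scene1.png")[170:320,150:330]; cv2.imwrite("pics/s1c.png",cv2.resize(a,None,fx=4,fy=4))
E
```

```text
[ 0.64   -0.1815  0.1399] [-179.9721   34.9867  -89.934 ] 0.008860498658935654 [-0.2968  0.3673 -1.2711] (array([0.0524, 0.0001, 0.0731]), array([ 0.0002, -0.0002,  0.0009]))
```

View pics/s1c.png

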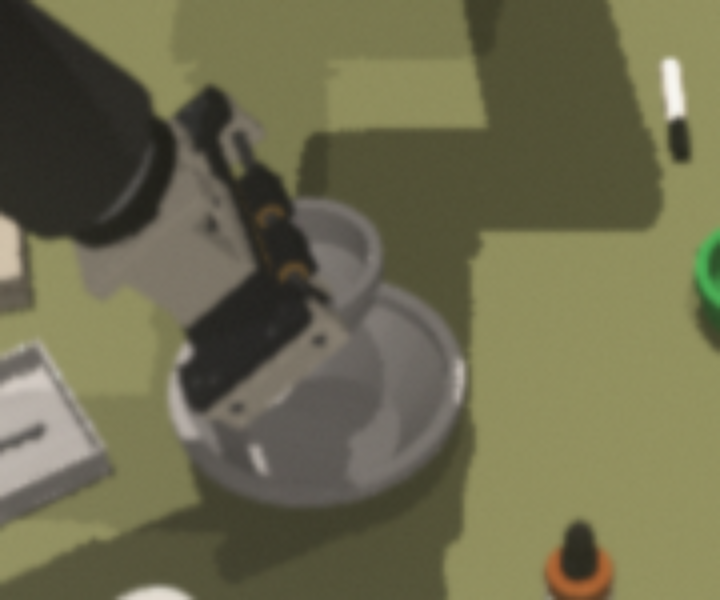

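The bowl hangs upright above the basin. Lowering to 10 mm above the floor, then creeping.

Emit:
carry_out(
  rows=[
    [0.012,0,0.016,0,0,0],
    [0.024,0,0.033,0,0,0],
    [0.036,0,0.05,0,0,0],
    [0.046,0,0.064,0,0,0],
    [0.052,0,0.072,0,0,0],
    [0.0555,0,0.077,0,0,0],
    [0.0555,0,0.077,0,0,0],
  ],
)

```text
clock: 8.4
tool_pos: [0.6399, -0.1841, 0.0449]
orientation: [-180.0, 35.0, -90.0]
force: [0.6, -0.5, -1.2]
opening: 0.0084
gripper_force: 30.8
```

Emit:
carry_out(
  rows=[
    [0.0011,0,0.0016,0,0,0],
    [0.0023,0,0.0033,0,0,0],
    [0.0034,0,0.0049,0,0,0],
    [0.0046,0,0.0066,0,0,0],
    [0.0046,0,0.0066,0,0,0],
  ],
)

```text
clock: 9.02
tool_pos: [0.6397, -0.1839, 0.0368]
orientation: [-180.0, 35.0, -90.0]
force: [-0.2, 0.1, -1.3]
opening: 0.009
gripper_force: 30.8
```

Emit:
carry_out(
  rows=[
    [0.0004,0,0.0006,0,0,0],
    [0.0007,0,0.001,0,0,0],
    [0.001,0,0.0014,0,0,0],
    [0.001,0,0.0014,0,0,0],
  ],
)

```text
clock: 9.52
tool_pos: [0.6398, -0.184, 0.0352]
orientation: [-180.0, 35.0, -90.0]
force: [-0.7, 0.6, -1.9]
opening: 0.0088
gripper_force: 30.8
```

Emit:
carry_out(
  rows=[
    [0.0003,0,0.0005,0,0,0],
    [0.0006,0,0.0008,0,0,0],
    [0.0006,0,0.0008,0,0,0],
  ],
)

```text
clock: 9.9
tool_pos: [0.6402, -0.184, 0.0347]
orientation: [-179.9, 35.0, -89.9]
force: [1.3, 1.4, 2.3]
opening: 0.0083
gripper_force: 31.2
```

Contact felt (about +3.5 N). Opening slightly to let go.

Emit:
carry_out(
  rows=[
    [0,0,0.0,0,0,0],
    [0,0,0.0,0,0,0],
    [0,0,0.0,0,0,0],
  ],
  grip=-0.66,
)

```text
clock: 10.28
tool_pos: [0.6397, -0.1841, 0.034]
orientation: [180.0, 35.0, -90.0]
force: [-1.0, 0.1, -0.3]
opening: 0.0149
gripper_force: 0.0
```

Emit:
carry_out(
  rows=[
    [0,0,-0.006,0,0,0],
    [0,0,-0.018,0,0,0],
    [0,0,-0.036,0,0,0],
    [0,0,-0.06,0,0,0],
    [0,0,-0.09,0,0,0],
    [0,0,-0.125,0,0,0],
    [0,0,-0.16,0,0,0],
    [0,0,-0.18,0,0,0],
  ],
)

```text
clock: 11.28
tool_pos: [0.6399, -0.2896, 0.185]
orientation: [-179.8, 34.8, -89.9]
force: [0.6, -0.1, -0.4]
opening: 0.0152
gripper_force: 0.0
```

```bash
python3 - <<'E'
from h import *
import pickle
o=telemetry.get_obs(); print(o["clock"],o["tool_pos"],o["orientation"]); cv2.imwrite("pics/w4.png",viewer.snapshot("wrist")[:,:,::-1]); pickle.dump(o,open("w4.pkl","wb"))
for P in((.595,-.187,.047),(.603,-.187,.055)): print(proj("wrist",P,o))
E
```

```text
11.275 [ 0.63987736 -0.28958255  0.18497182] [-179.78667172   34.81911411  -89.93680361]
[335.43110352 194.87913281]
[327.23475829 201.51189302]
```

View pics/w4.png

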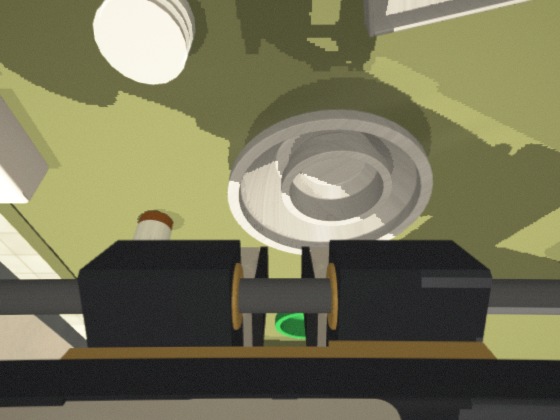

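The bowl sits in the basin: bowl rim columns 281–392, bottom at row 222; basin rim 228–432. I measure its centre at its seated height and its level from the fit.

```bash
python3 - <<'E'
from h import *
import pickle
np.set_printoptions(suppress=True,precision=4)
from scipy.optimize import least_squares
o=pickle.load(open("w4.pkl","rb"))
def fx(P,z,r):
    X=np.array([onz("wrist",p,z,o)[:2] for p in P]); s=least_squares(lambda q:np.hypot(*(X-q).T)-r,X.mean(0)); return s.x,s.fun
print("bowl",fx([(281,190),(392,182),(337,222),(300,212),(376,209)],.047,.05))
t=cv2.imread("pics/w4.png"); hsv=cv2.cvtColor(t,cv2.COLOR_BGR2HSV); m=np.zeros(t.shape[:2],np.uint8); m[105:240,222:440]=hsv[105:240,222:440,1]<60
c=max(cv2.findContours(m,0,1)[0],key=cv2.contourArea)[:,0]; c=c[(c[:,1]>190)&(c[:,1]<237)]
X,f=fx(c,.055,.09); print("basin",X,np.abs(f).mean(), len(c))
tz=np.array([0,.5736,-.8192])
# cup: TCP at height .051 in cup frame, 11 mm ahead of the axis point
f=np.array([.4923,.3163+.0063,.051]); print("cup pre",f-.15*tz,rows(f-.15*tz,lean()))
E
```

```text
bowl (array([ 0.5947, -0.1979]), array([-0.0002, -0.0025,  0.0012, -0.0025,  0.0006]))
basin [ 0.6028 -0.191 ] 0.0007332012397039215 98
cup pre [0.4923 0.2366 0.1739] (array([-0.4268,  0.1487,  0.3102]), array([-0.0047, -0.0051,  0.0014]))
```

Bowl–basin offset is about 11 mm, within tolerance. On to the cup, opening on the way; I'll recheck the bowl from the fixed cameras once the arm is out of the way.

Emit:
carry_out(
  rows=[
    [-0.043,0.015,0.031,0,0,0],
    [-0.085,0.03,0.062,0,0,0],
    [-0.128,0.045,0.093,0,0,0],
    [-0.171,0.06,0.124,0,0,0],
    [-0.22,0.077,0.16,0,0,0],
    [-0.27,0.094,0.196,-0.005,-0.005,0.001],
    [-0.32,0.11,0.232,-0.005,-0.005,0.001],
    [-0.37,0.13,0.269,-0.005,-0.005,0.001],
  ],
  grip=1,
)

```text
clock: 12.32
tool_pos: [0.5112, 0.166, 0.1742]
orientation: [179.8, 35.3, -90.0]
force: [1.5, 1.4, 1.0]
opening: 0.0859
gripper_force: 0.0
```

Emit:
carry_out(
  rows=[
    [-0.03,0.01,0.022,0,0,0],
    [-0.05,0.017,0.036,0,0,0],
    [-0.057,0.019,0.041,0,0,0],
    [-0.057,0.019,0.041,0,0,0],
  ],
)

```text
clock: 12.82
tool_pos: [0.4925, 0.2346, 0.1733]
orientation: [179.7, 35.2, -90.0]
force: [0.1, -0.4, 1.5]
opening: 0.0873
gripper_force: 0.0
```

```bash
python3 - <<'E'
from h import *
np.set_printoptions(suppress=True,precision=4)
o=telemetry.get_obs(); print(o["clock"],o["tool_pos"],o["orientation"],o["opening"],rows((.4923,.3226,.051),lean()))
a=[]
for n in("scene","top","wrist"): cv2.imwrite(f"pics/{n}2.png",viewer.snapshot(n)[:,:,::-1])
s=cv2.imread("pics/scene2.png")[230:305,185:275]; t=cv2.imread("pics/top2.png")[168:243,295:385]; w=cv2.imread("pics/wrist2.png")[100:300,100:460]
A=np.hstack([cv2.resize(i,(400,333),interpolation=cv2.INTER_CUBIC) for i in(s,t)]); B=np.zeros((220,800,3),np.uint8); B[:, :396]=cv2.resize(w,(396,220)); cv2.imwrite("pics/c2.png",np.vstack([A,B]))
E
```

```text
12.825 [0.4925 0.2346 0.1733] [179.749   35.2411 -89.9746] 0.08730349222644415 (array([-0.0013, -0.0005,  0.1507]), array([0.0046, 0.0042, 0.0004]))
```

View pics/c2.png

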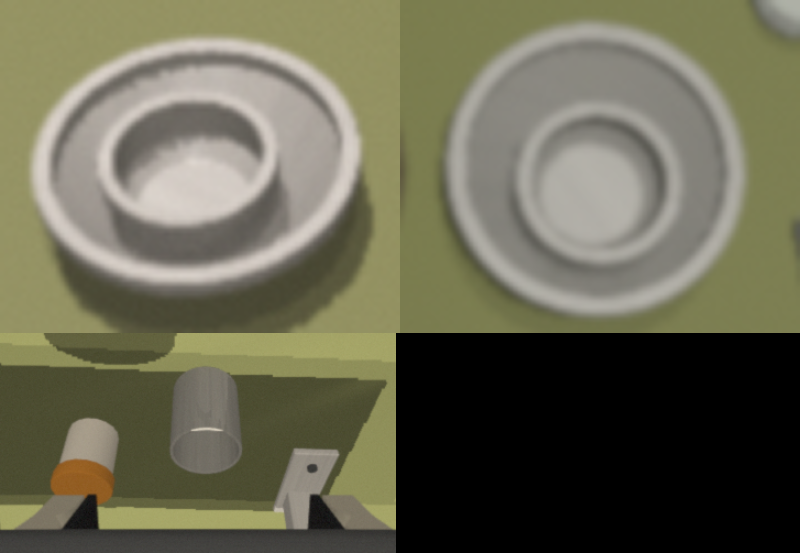

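Bowl rim centre reads crop(188,158) in scene and crop(599,182) in top, looking upright. The cup is centred between the fingers. Casting those centres.

```bash
python3 - <<'E'
from h import *
np.set_printoptions(suppress=True,precision=4)
k=400/90
def px(n,x,y): return (185+(x+.5)/k-.5,230+(y+.5)/k-.5) if n=="scene" else (295+(x-400+.5)/k-.5,168+(y+.5)/k-.5)
S=[(98,158),(278,155),(190,88),(182,228),(120,112),(120,203),(255,203),(255,110)]
T=[(516,182),(682,182),(599,101),(598,264)]
B=[(446,168),(745,168),(596,22),(598,316)]
for n,P,z in(("scene",S,.047),("top",T,.047),("top",B,.055)): print(n,circ(n,[px(n,*p) for p in P],z))
E
```

```text
scene (array([ 0.5969, -0.1909]), np.float64(0.050808980786498675))
top (array([ 0.595 , -0.1896]), np.float64(0.05072460779306003))
top (array([ 0.6026, -0.1864]), np.float64(0.09102809137497897))
```

Emit:
carry_out(
  rows=[
    [-0.001,0,0.04,0.005,0.004,0],
    [-0.001,0,0.08,0.005,0.004,0],
    [-0.001,0,0.11,0.005,0.004,0],
    [-0.001,0,0.13,0.005,0.004,0],
    [-0.001,0,0.143,0.005,0.004,0],
    [-0.001,0,0.15,0.005,0.004,0],
    [-0.001,0,0.15,0.005,0.004,0],
    [-0.001,0,0.15,0.005,0.004,0],
  ],
)

```text
clock: 13.98
tool_pos: [0.4922, 0.3218, 0.0517]
orientation: [-179.9, 35.0, -90.0]
force: [0.6, -0.3, 0.5]
opening: 0.0875
gripper_force: 0.0
```

Emit:
carry_out(
  rows=[
    [0,0,0.0,0,0,0],
    [0,0,0.0,0,0,0],
    [0,0,0.0,0,0,0],
    [0,0,0.0,0,0,0],
    [0,0,0.0,0,0,0],
    [0,0,0.0,0,0,0],
  ],
  grip=-1,
)

```text
clock: 14.72
tool_pos: [0.4917, 0.322, 0.0511]
orientation: [180.0, 35.0, -90.0]
force: [-0.5, -0.3, 1.8]
opening: 0.0535
gripper_force: 30.0
```

Emit:
carry_out(
  rows=[
    [0,0,-0.006,0,0,0],
    [0,0,-0.02,0,0,0],
    [0,0,-0.045,0,0,0],
    [0,0,-0.075,0,0,0],
    [0,0,-0.1,0,0,0],
    [0,0,-0.125,0,0,0],
    [0,0,-0.135,0,0,0],
    [0,0,-0.135,0,0,0],
  ],
)

```text
clock: 15.72
tool_pos: [0.492, 0.2442, 0.1623]
orientation: [-179.9, 35.0, -90.0]
force: [0.2, 0.3, -1.6]
opening: 0.0532
gripper_force: 30.0
```

```bash
python3 - <<'E'
from h import *
np.set_printoptions(suppress=True,precision=4)
o=telemetry.get_obs(); print(o["clock"],o["tool_pos"],o["orientation"],o["opening"]); 
# TCP minus cup-axis offset in y = .3218-.3163
print(rows((.5955,-.190+.0055,.175),lean()))
w=viewer.snapshot("wrist")[:,:,::-1]; cv2.imwrite("pics/w5.png",w)
s=viewer.snapshot("scene")[:,:,::-1]; cv2.imwrite("pics/s5.png",s)
print(proj("scene",o["tool_pos"],o))
u,v=proj("scene",o["tool_pos"]).astype(int); c=cv2.resize(s[max(v-50,0):v+50,u-50:u+50],(400,400)); cv2.imwrite("pics/c5.png",np.hstack([c,cv2.resize(w[100:420,120:440],(400,400))]))
E
```

```text
15.725 [0.492  0.2442 0.1623] [-179.9236   35.0437  -90.0437] 0.05321846546571476
(array([ 0.3436, -0.1042, -0.2564]), array([-0.0018,  0.0008, -0.0006]))
[368.9046 164.8542]
```

View pics/c5.png

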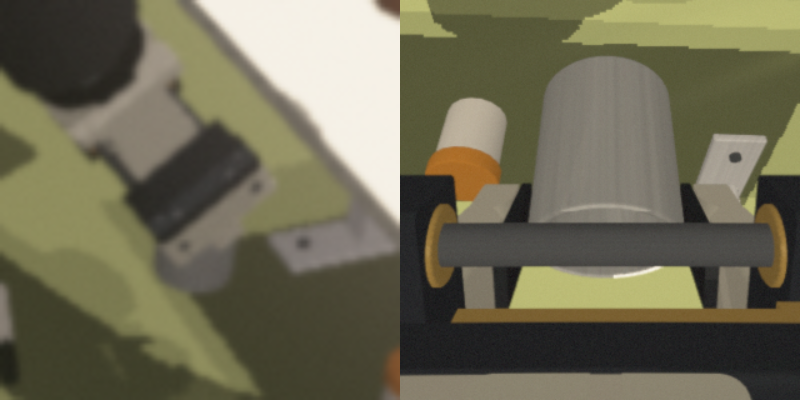

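The cup is gripped at its top and hangs upright. Carrying it over the bowl.

Emit:
carry_out(
  rows=[
    [0.015,-0.004,-0.02,0,0,0],
    [0.05,-0.015,-0.045,-0.002,0.001,-0.001],
    [0.093,-0.028,-0.075,-0.002,0.001,-0.001],
    [0.136,-0.041,-0.105,-0.002,0.001,-0.001],
    [0.179,-0.054,-0.137,-0.002,0.001,-0.001],
    [0.222,-0.067,-0.169,-0.002,0.001,-0.001],
    [0.265,-0.08,-0.2,-0.002,0.001,-0.001],
    [0.305,-0.093,-0.229,-0.002,0.001,-0.001],
  ],
)

```text
clock: 16.82
tool_pos: [0.5847, -0.138, 0.1726]
orientation: [179.8, 35.0, -90.1]
force: [2.0, -0.0, -0.5]
opening: 0.054
gripper_force: 30.0
```

Emit:
carry_out(
  rows=[
    [0.022,-0.006,-0.016,0,0,0],
    [0.034,-0.01,-0.024,0,0,0],
    [0.0385,-0.0112,-0.0274,0,0,0],
    [0.0385,-0.0112,-0.0274,0,0,0],
    [0.0385,-0.0112,-0.0274,0,0,0],
  ],
)

```text
clock: 17.45
tool_pos: [0.5956, -0.1829, 0.1748]
orientation: [179.9, 35.0, -89.9]
force: [-0.6, -0.1, -1.5]
opening: 0.0538
gripper_force: 30.0
```

```bash
python3 - <<'E'
from h import *
np.set_printoptions(suppress=True,precision=4)
o=telemetry.get_obs(); print(o["clock"],o["tool_pos"],o["orientation"],o["opening"],rows((.5955,-.1845,.065),lean()))
E
```

```text
17.45 [ 0.5956 -0.1829  0.1748] [179.9319  34.9695 -89.9069] 0.05375346514248652 (array([0.0643, 0.    , 0.089 ]), array([ 0.0021, -0.0005,  0.0013]))
```

Emit:
carry_out(
  rows=[
    [0.01,0,0.014,0,0,0],
    [0.022,0,0.03,0,0,0],
    [0.034,0,0.047,0,0,0],
    [0.046,0,0.064,0,0,0],
    [0.056,0,0.078,0,0,0],
    [0.062,0,0.086,0,0,0],
    [0.0643,0,0.089,0,0,0],
    [0.0643,0,0.089,0,0,0],
  ],
)

```text
clock: 18.45
tool_pos: [0.5957, -0.1859, 0.0649]
orientation: [179.9, 34.9, -90.0]
force: [0.7, 0.1, 0.3]
opening: 0.0535
gripper_force: 30.0
```

Emit:
carry_out(
  rows=[
    [0.0011,0,0.0016,0,0,0],
    [0.0023,0,0.0033,0,0,0],
    [0.0034,0,0.0049,0,0,0],
    [0.0037,0,0.0053,0,0,0],
    [0.0037,0,0.0053,0,0,0],
  ],
)

```text
clock: 19.08
tool_pos: [0.5955, -0.1857, 0.0582]
orientation: [179.9, 35.0, -90.0]
force: [0.1, -0.6, -1.5]
opening: 0.054
gripper_force: 30.0
```

Emit:
carry_out(
  rows=[
    [0.0003,0,0.0004,0,0,0],
    [0.0006,0,0.0009,0,0,0],
    [0.0008,0,0.0012,0,0,0],
    [0.0008,0,0.0012,0,0,0],
  ],
)

```text
clock: 19.58
tool_pos: [0.5956, -0.1857, 0.0571]
orientation: [179.9, 35.0, -90.0]
force: [-0.4, -0.7, 1.7]
opening: 0.0539
gripper_force: 30.0
```

Emit:
carry_out(
  rows=[
    [0.0003,0,0.0004,0,0,0],
    [0.0005,0,0.0007,0,0,0],
    [0.0005,0,0.0007,0,0,0],
  ],
)

```text
clock: 19.95
tool_pos: [0.5955, -0.1857, 0.057]
orientation: [180.0, 35.0, -89.9]
force: [-1.7, 0.4, 7.5]
opening: 0.0535
gripper_force: 30.0
```

Firm contact (7.5 N) at the expected height. Releasing and backing out.

Emit:
carry_out(
  rows=[
    [0,0,0.0,0,0,0],
    [0,0,0.0,0,0,0],
    [0,0,0.0,0,0,0],
  ],
  grip=0.5,
)

```text
clock: 20.32
tool_pos: [0.5955, -0.1856, 0.0556]
orientation: [179.9, 35.0, -90.0]
force: [-0.7, 0.3, -0.4]
opening: 0.0658
gripper_force: 0.0
```

Emit:
carry_out(
  rows=[
    [0,0,-0.006,0,0,0],
    [0,0,-0.018,0,0,0],
    [0,0,-0.036,0,0,0],
    [0,0,-0.06,0,0,0],
    [0,0,-0.09,0,0,0],
    [0,0,-0.125,0,0,0],
    [0,0,-0.16,0,0,0],
    [0,0,-0.17,0,0,0],
  ],
)

```text
clock: 21.32
tool_pos: [0.5962, -0.2855, 0.1983]
orientation: [-179.8, 34.8, -89.9]
force: [0.6, -0.8, -0.1]
opening: 0.0657
gripper_force: 0.0
```

```bash
python3 - <<'E'
from h import *
o=telemetry.get_obs(); print(o["clock"],o["tool_pos"],o["opening"])
w=viewer.snapshot("wrist")[:,:,::-1]; s=viewer.snapshot("scene")[:,:,::-1]
cv2.imwrite("pics/c6.png",np.hstack([cv2.resize(w[60:260,180:460],(448,320)),cv2.resize(s[225:305,185:273],(352,320))]))
E
```

```text
21.325 [ 0.59623204 -0.28550241  0.19831126] 0.0656715575417923
```

View pics/c6.png

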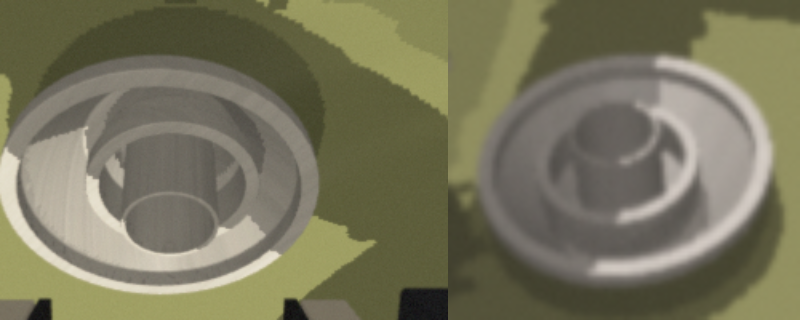

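The nest looks upright: cup rim at crop (616,131), bowl rim at (619,167). One numeric check.

```bash
python3 - <<'E'
from h import *
print(onz("scene",(227,257.6),.074),onz("scene",(227.5,266.3),.047),onz("wrist",(287,199),.074),onz("wrist",(288,171),.047))
E
```

```text
[ 0.59965447 -0.18870323  0.074     ] [ 0.60300287 -0.19102055  0.047     ] [ 0.59475357 -0.19303704  0.074     ] [ 0.59378947 -0.20009525  0.047     ]
```

```bash
python3 - <<'E'
from h import *
from scipy.optimize import least_squares
f={"wrist":lambda x,y:(180+x/1.6,60+y/1.6),"scene":lambda x,y:(185+(x-448)/4,225+y/4)}
def fx(n,P,z,r):
    X=np.array([onz(n,f[n](*p),z)[:2] for p in P]); s=least_squares(lambda q:np.hypot(*(X-q).T)-r,X.mean(0)); print(n,z,s.x.round(4),s.fun.round(4))
fx("wrist",[(87,177),(261,180),(174,121),(110,140),(238,140)],.047,.05); fx("wrist",[(122,222),(219,222),(170,191),(170,254)],.074,.027)
fx("scene",[(540,170),(698,158),(615,222),(560,207),(675,203)],.047,.05); fx("scene",[(573,132),(658,130),(614,100),(616,163)],.074,.027)
E
```

```text
wrist 0.047 [ 0.5933 -0.1898] [-0.0006 -0.0005 -0.      0.0002  0.0001]
wrist 0.074 [ 0.5951 -0.1913] [-0.0009 -0.0009 -0.0013 -0.0014]
scene 0.047 [ 0.5988 -0.189 ] [-0.0012 -0.0017 -0.0003 -0.      0.0007]
scene 0.074 [ 0.5999 -0.1891] [-0.0013 -0.0013 -0.001  -0.001 ]
```

Cup and bowl centres agree to about 2 mm in both views at the seated heights, so I'm handing in.

```bash
python3 -c "
from plant import workorder; print(workorder.close_job())"
```

```text
the job is handed in; nothing more can be done
None
```

The bowl sits in the basin and the cup in the bowl, both upright and let go, and the job was handed in at about 21 s; it returned no verdict, but my last camera check put the cup and bowl centres about 2 mm apart.

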